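Seat a robot chassis plate on the jig's locating pins

TASK

With the fingertips, nudge the grey chassis plate along the blue jig until its two orange-ringed holes drop over the two brass pins and it lies flat on the deck (the fence at the back helps to square it up). Only push it, never lift it, and leave everything else on the table and jig where it is.

Things in the scene. Friction and masses are not known exactly. Their poses are not given: they have to be found in the camera images.
- jig: blue assembly jig fixed to the table: deck 190 (x) x 340 (y) mm, top at z = 12 mm. Origin at table height; x points away from the robot to the fence, y points left along the fence, from the rails to the pins. All z below are above the table. Past the rails the deck is bare but for two brass pins and, at its left end (y over 140 mm), a standoff and a wheel
- fence (a point): middle of the foot of the aluminium back fence's face, at (70.5, -1, 12) mm in the jig's frame. The fence runs 270 mm along the jig's y, its face looks to -x, its top is at z = 34 mm. A plate held against it lines up with the pins to 0.5 mm
- rail_end (a point): (0, -8, 22) mm in the jig's frame: where the two white rails end. Their tops are at z = 22 mm; they run along y from -135 to -8 mm, at x -66 to -43 and x 40 to 68 mm, with an 83 mm wide channel down to the deck between them, where fingertips can reach the plate's rear edge
- seat (a point): (0, 60, 12) mm in the jig's frame, on the deck: where the plate's origin belongs when it is seated on the pins, square to the jig
- plate: loose grey chassis plate, 140 (x) x 130 (y) x 6 mm, 150 to 270 g, with black dots and two holes. Origin: centre of its underside; axes along its sides. Starts on the rails (underside z = 22 mm), within 0.1 rad of square, 10-20 mm short of the fence, 72-110 mm short of the seat in y. Pushed along y it rides on rails and pins, leaves the rails 3 mm before the seat, then drops 10 mm over the pins
- hole_a (a point): centre of the lower mouth of the plate's hole a, 12 mm in diameter, at (-25, -20, 0) mm in the plate's frame; belongs over pin a
- hole_b (a point): centre of the lower mouth of the plate's hole b, 12 mm in diameter, at (25, 24, 0) mm in the plate's frame; belongs over pin b
- pin_a (a point): top of brass locating pin a, 9 mm in diameter with a tapered nose, 9.5 mm above the deck, at (-25, 40, 21.5) mm in the jig's frame
- pin_b (a point): top of brass locating pin b, the same, at (25, 84, 21.5) mm in the jig's frame
- standoff: standing round brass standoff, 16 mm across, 46 mm tall, on the far-left end of the jig's deck beyond the seat; origin at the centre of its underside; leave it alone
- wheel: small black rubber wheel lying flat on the same end of the deck, 42 mm across, 18 mm tall; origin at the centre of its underside; leave it alone
- tumbler: red dotted drinking tumbler with a clear lid, up to 86 mm across, 169 mm tall, left of the jig towards the back; origin at the centre of its underside; leave it alone
- gamepad: grey game controller, about 95 x 160 mm, 46 mm tall, to the right; origin at its underside; leave it alone
- phone: black phone lying flat, 150 x 72 x 9 mm, left of the jig, nearer the robot; origin at the centre of its underside; leave it alone
- screwdriver: screwdriver with an orange handle, 180 mm long, lying at the right towards the back; leave it alone
- battery: blue battery pack with a yellow band, 50 x 85 x 24 mm, to the right near the robot; origin at the centre of its underside; leave it alone
Things that resemble listed ones, but are neither listed nor needed, are in the scene too. Of the things that look like the plate, the smaller one is meant.

How it is judged (in metres and radians):
At the end, for the whole second after the job is handed in: Both holes are over their own pins (centres within 3 mm), the plate lies flat on the deck (underside within 2.5 mm of it, tilt under 0.03 rad) and is at rest (horizontal distance between hole_a and pin_a below 0.003 m and horizontal distance between hole_b and pin_b below 0.003 m and z of plate in the frame of jig between 0.009 and 0.0145 m and angle between plate's own z axis and vertical below 0.03 rad and linear speed of plate below 0.01 m/s and angular speed of plate below 0.05 rad/s); the robot touches nothing.
It fails at once if the plate is lifted (its underside's centre more than 6 mm above the rails) (z of plate in the frame of jig above 0.028 m).
It fails at once if the plate is tipped up by more than 0.3 rad (angle between plate's own z axis and vertical above 0.3 rad).
It fails at once if something else on the table or jig is moved by more than 20 mm (distance of any of standoff, wheel, tumbler, gamepad, phone, screwdriver, battery from where it was at the start of the episode above 0.02 m).
It also fails if it takes over 61 s, if anything falls off the work surface, if the arm or the gripper's body presses on something with over 40 N, if the wrist force passes 120 N, or if a joint passes its speed limit or range.

ROBOT

A 6-joint arm with a two-finger parallel gripper is mounted at the origin on the work surface. World frame = base frame: x ahead of the robot, y to its left, z up, the work surface at z = 0. Lengths are in mm, angles in rad, forces in N, time in s.
With the tool pointing down it reaches from about 300 to 750 mm from the base axis. Payload 8.5 kg.
Tool frame: the origin (TCP) lies at the very end of the fingers, on their centre line; the grasp point (between the pads) lies 19 mm behind it; z points along the fingers, y is the direction in which the jaws open and shut (so a half turn about z gives the same grasp; the last joint's range is limited). The gripper opens to 88 mm and grips with 3 to 60 N. Pads are 18 mm wide; open, the fingers measure 123 mm over their backs; the gripper's body (75 mm by 187 mm) begins 45 mm behind the grasp point.
Start: joints at [0.971, 0.381, 1.297, -0, 1.464, -0.215], TCP at [206.445, 509.765, 207.048] pointing down, gripper open.
Joint ranges: [-3.11, 3.11], [-0.89, 2.33], [0.22, 2.48], [-1.42, 4.56], [0.17, 2.85], [-2.88, 2.88]. Speed limits (rad/s): [2.39, 2.39, 3.14, 3.14, 3.14, 3.14].

INTERFACE

Orientations are given as a rotation vector (axis times angle).
In Python, from plant import env gives the robot as it stands.
- The arm moves only by the tool move_arm, never from a script. Its argument "moves" is a list of rows, each a list of 3 entries, a list of its own where there are three numbers: the shift along the world's x, y, z in mm, then the turn, a rotation vector about the world's x, y, z in rad, then the closure, from 0 (fully open) to 1 (shut). In form: [[[tx, ty, tz], [rx, ry, rz], grip], ...]. A call has 1 to 5 rows; each row shifts and turns the pose as measured when the row begins; what a row does not reach is not made up. A row lasts 1/10 s, in which the tool goes at most 50 mm and 8.59 degrees, less where a joint would pass 70% of its speed; a pose out of reach is approached as far as the arm can. A call with a gripper value outside its range is refused whole. The fingers move at their own pace and stop on an object; "force" is the grip in N (left out, the last holds). Time passes only in rows, so rows that do not move let the fingers close. It gives the time, the measured TCP pose, the force and the opening at its end, in the units of the state.
- env.get_obs(): the state, without advancing time (a new reading comes with each control period).
- env.grab_frame(name): name is "side" or "top" or "wrist"; returns a dict with "image" (480x640x3 uint8, blue, green, red), "K" (3x3 intrinsics, pixels), "k1" (the pictures are not rectified: a ray, as slopes to the right and down, at radius r is drawn at 1 + k1 r^2 times it, then the intrinsics apply), "origin" and "orientation" of the camera in the world. Camera axes: x right, y down, z forward; pixel columns grow to the right and rows downward; lengths in mm; the calibration is good to about 2 mm. A picture is of the moment at which its call begins. There is no depth.
- env.close_job(): hands the job in, once; it reports no verdict.
The state is a dict: "clock": time; "qpos": joint angles; "qd": joint speeds; "joint_torque": joint torques, N m; "ee_pos": TCP position; "ee_rot": TCP orientation; "ft_force": force on the tool from outside, world axes, zero at the start; "wrist_torque": the same for the moment, N m; "width": opening from 0.0 (shut) to 1.0 (fully open).
Only numpy, scipy, OpenCV 4.12 (cv2) and the standard library are available. Lean on these libraries where they do the work, as an engineer would, in place of code of your own. Each camera call takes 0.05 s, during which the arm holds its last target. There are 200 camera calls.

## Working session

There is one attempt and no reset: what is moved stays moved. The work goes in short steps, Python scripts to look and compute and a tool call to move; the robot and the scene stay as the last step left them, time stands still between calls to the robot, and variables do not carry over. Pictures are saved under pics/ and viewed, about 8 in all and at most 12, crops included, and the job is handed in when it is done.

Besides the shell and the picture viewer there is one more tool, called as name(argument=value, ...) on one line, values as JSON. move_arm: Moves the arm, as the interface text tells. Its arguments: {"type":"object","properties":{"moves":{"type":"array"},"force":{"type":"number"}},"required":["moves"]}

```bash
mkdir -p pics; cat > h.py <<'E'
import numpy as np, cv2
from scipy.spatial.transform import Rotation as R
from plant import env
def rot(o):
    o=np.array(o,float)
    return o if o.shape==(3,3) else (R.from_rotvec(o).as_matrix() if o.size==3 else R.from_quat(o).as_matrix())
def ray(f,uv):
    K=np.array(f["K"]);D=np.array([f["k1"],0,0,0,0],float)
    p=cv2.undistortPoints(np.array(uv,float).reshape(-1,1,2),K,D).reshape(-1,2)
    return np.c_[p,np.ones(len(p))]@rot(f["orientation"]).T
def toz(f,uv,z):
    d=ray(f,uv);o=np.array(f["origin"],float)
    return o+d*((z-o[2])/d[:,2])[:,None]
def proj(f,P):
    P=(np.array(P,float).reshape(-1,3)-np.array(f["origin"]))@rot(f["orientation"])
    D=np.array([f["k1"],0,0,0,0],float)
    return cv2.projectPoints(P,np.zeros(3),np.zeros(3),np.array(f["K"]),D)[0].reshape(-1,2)
E
python3 - <<'E'
from h import *
fs={n:env.grab_frame(n) for n in("top","side")}
for n,f in fs.items():
    cv2.imwrite(f"pics/{n}0.png",f["image"]); print(n,f["K"],f["k1"],f["origin"],f["orientation"])
import pickle; pickle.dump(fs,open("f0.pkl","wb"))
print(env.get_obs())
E
```

```text
top [[480.45664927   0.         322.19957036]
 [  0.         480.45664927 246.28816815]
 [  0.           0.           1.        ]] 0.0074719724317046255 [ 320.90968849   -5.81113154 1036.66842654] [-2.14894104  2.13080094 -0.16794554]
side [[524.93367771   0.         310.98057649]
 [  0.         524.93367771 241.73540374]
 [  0.           0.           1.        ]] -0.0959846416031526 [  426.55576128 -1146.09908839   826.24933475] [-2.15765959  0.03969585 -0.03867022]
{'clock': 0.1, 'qpos': array([ 9.70687157e-01,  3.81096128e-01,  1.29811006e+00, -2.15811549e-05,
        1.46359975e+00, -2.15309230e-01]), 'qd': array([ 0.00073314, -0.00111694, -0.00292567, -0.00019228, -0.00048048,
       -0.00032681]), 'joint_torque': array([ 4.26063969e-03, -4.38649821e+01, -2.24912632e+01,  7.15148379e-02,
        3.41603730e-02, -8.38965275e-05]), 'ee_pos': array([206.30931849, 509.54323944, 206.54225308]), 'ee_rot': array([-6.00628148e-01, -3.08317181e+00,  1.76271451e-03]), 'ft_force': array([0.13685234, 0.27891503, 0.24049436]), 'wrist_torque': array([ 0.03235285,  0.01246779, -0.01602458]), 'width': 0.998951882095611}
```

View pics/top0.png

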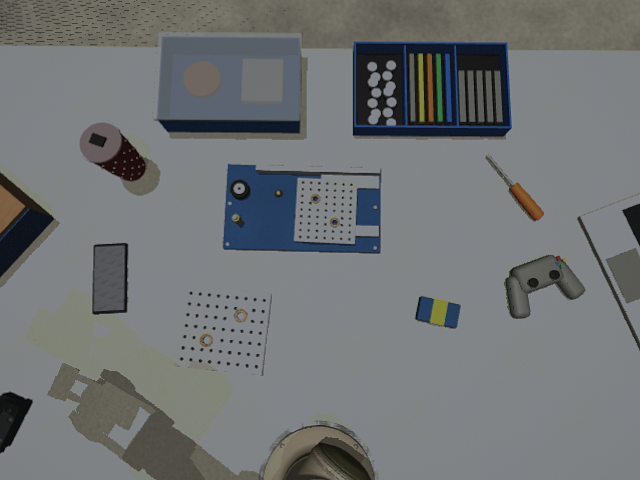

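View pics/side0.png

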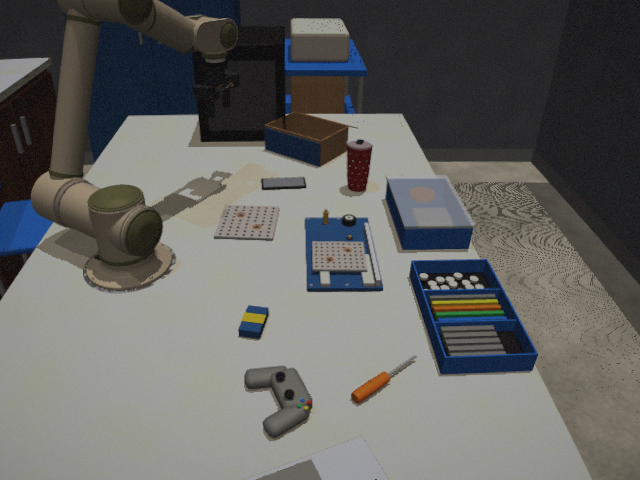

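Plate lookalikes in the top view are the plate on the jig at (325,210) and a larger dotted plate on the table at (228,332). I choose the jig one: it is smaller and lies on the rails, with hole b at about (316,198) and hole a at about (334,222). Pin b is at (278,193), the wheel at (240,188) and the standoff at (236,218).

```bash
cat > m.py <<'E'
from h import *
import pickle
def ang(v): return np.arctan2(v[1],v[0])
def measure(f,tag,zplate=28):
    im=f["image"];hsv=cv2.cvtColor(im,cv2.COLOR_BGR2HSV)
    roi=np.zeros(im.shape[:2],np.uint8);roi[150:265,215:390]=255
    blue=cv2.inRange(hsv,(95,120,30),(125,255,255))&roi
    ys,xs=np.where(blue)
    hull=cv2.convexHull(np.c_[xs,ys].astype(np.float32))
    w=toz(f,hull.reshape(-1,2),12)[:,:2]
    r=cv2.minAreaRect(w.astype(np.float32)); print(tag,"jig rect",r)
    org=cv2.inRange(hsv,(5,70,60),(22,255,255))&roi
    n,l,s,c=cv2.connectedComponentsWithStats(org)
    for i in range(1,n):
        if s[i,4]>6: print("orange",c[i],s[i],toz(f,c[i],zplate)[0],toz(f,c[i],21.5)[0])
    return r
if __name__=="__main__":
    f=pickle.load(open("f0.pkl","rb"))["top"]
    measure(f,"top")
    cv2.imwrite("pics/crop0.png",cv2.resize(f["image"][155:260,215:390],None,fx=4.5,fy=4.5,interpolation=cv2.INTER_CUBIC))
E
python3 m.py
```

```text
top jig rect ((567.8388061523438, 39.09553527832031), (336.9076843261719, 188.1643524169922), 88.96377563476562)
orange [314.59375 198.28125] [311 194   9  10  32] [584.99360833  12.14605032  28.        ] [586.69540193  12.2617689   21.5       ]
orange [334.23529412 221.85294118] [330 218  10   9  34] [533.41386181 -30.50092115  28.        ] [534.78326834 -30.6600256   21.5       ]
```

View pics/crop0.png

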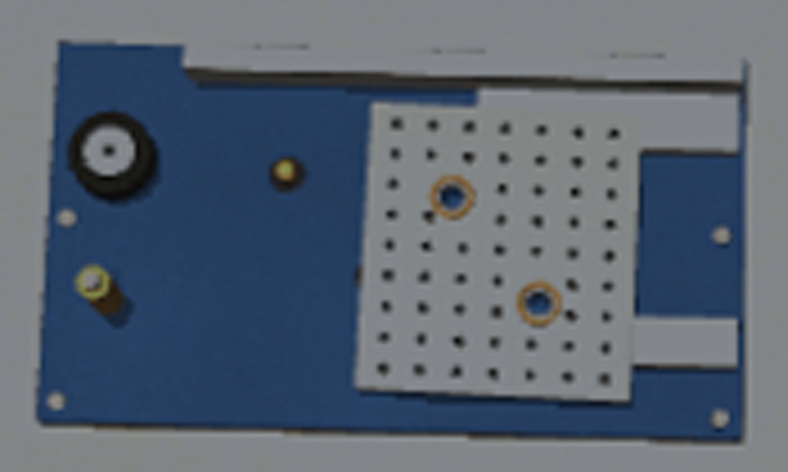

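The crop confirms it: two orange-ringed holes, on the rails. The rear rail parts show at the right, and pin b at crop (285,170) is beyond the plate. Next I move above the front side for a closer look with the wrist camera.

move_arm(moves=[[[16, -40, 0], [0, 0, 0.03], 0.2], [[16, -40, 0], [0, 0, 0.03], 0.2], [[16, -40, 0], [0, 0, 0.03], 0.2], [[16, -40, 0], [0, 0, 0.03], 0.2], [[16, -40, 0], [0, 0, 0.03], 0.2]])

```text
clock: 0.6
ee_pos: [285.5, 305.6, 204.0]
ee_rot: [-0.347, -3.12, 0.006]
ft_force: [1.1, 0.2, -0.1]
width: 0.799
```

move_arm(moves=[[[16, -40, 0], [0, 0, 0.03], 0.2], [[16, -40, 0], [0, 0, 0.03], 0.2], [[16, -40, 0], [0, 0, 0.03], 0.2], [[16, -40, 0], [0, 0, 0.03], 0.2], [[16, -40, 0], [0, 0, 0.03], 0.2]])

```text
clock: 1.1
ee_pos: [365.9, 97.2, 203.6]
ee_rot: [-0.099, -3.137, 0.006]
ft_force: [0.6, 0.3, 0.2]
width: 0.8
```

move_arm(moves=[[[16, -40, 0], [0, 0, 0.03], 0.2], [[16, -40, 0], [0, 0, 0.03], 0.2], [[16, -40, 0], [0, 0, 0.03], 0.2], [[0, 0, 0], [0, 0, 0], 0.2]])

```text
clock: 1.5
ee_pos: [415.6, -32.3, 203.1]
ee_rot: [0.04, -3.138, 0.007]
ft_force: [0.0, 0.2, 1.0]
width: 0.8
```

```bash
python3 - <<'E'
from h import *
import pickle
f=env.grab_frame("wrist");pickle.dump(f,open("w1.pkl","wb"));cv2.imwrite("pics/w1.png",f["image"])
o=env.get_obs();print(o["clock"],o["ee_pos"],o["ee_rot"],o["qpos"],f["origin"],f["orientation"])
print(proj(f,[[568,39,12]]))
E
```

```text
1.55 [414.61495724 -30.30290577 203.0055378 ] [ 0.04040992 -3.13753905  0.00515003] [-0.35637596  0.14876902  1.64021171 -0.00453409  1.3549631  -1.95195362] [349.50743626 -34.01086012 380.3856002 ] [2.05492783 2.10873218 0.27204404]
[[389.77013856 355.16990092]]
```

View pics/w1.png

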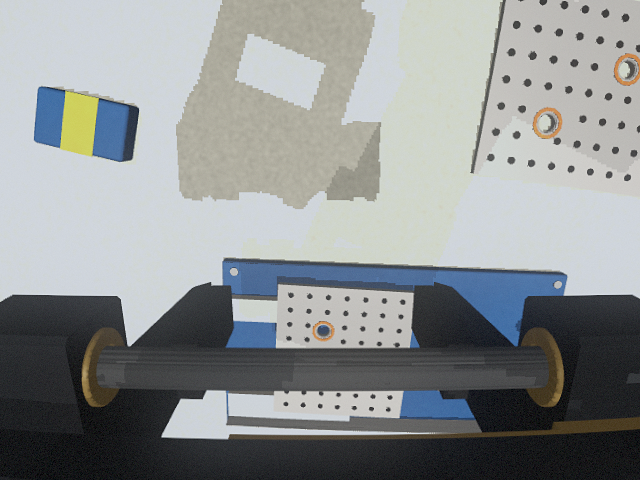

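The wrist view shows the deck's front edge from about (223,262) to (566,273), the plate's front edge from (277,284) to (413,290), and hole a at (323,331). From those pixels and the top view I get positions.

```bash
python3 - <<'E'
from h import *
import pickle
f=pickle.load(open("w1.pkl","rb"));t=pickle.load(open("f0.pkl","rb"))["top"]
print("wrist deck front corners",toz(f,[[223,262],[566,275]],12)[:,:2])
print("wrist plate front corners, hole a",toz(f,[[277,285],[413,291],[323,331]],28)[:,:2])
c=lambda p:[[215+x/4.5,155+y/4.5] for x,y in p]
print("top deck corners L-front,L-back,R-front",toz(t,c([(40,423),(60,42),(742,437)]),12)[:,:2])
print("top plate FL,BL,FR,BR",toz(t,c([(357,387),(372,103),(630,400),(640,132)]),28)[:,:2])
print("pin b",toz(t,c([(285,169)]),21.5))
print("standoff top, fence end top",toz(t,c([(95,281)]),58),toz(t,c([(183,45)]),34))
E
```

```text
wrist deck front corners [[ 472.35302081 -127.32734551]
 [ 477.43071337  207.92636927]]
wrist plate front corners, hole a [[488.00541936 -73.84340801]
 [490.69866926  52.62230084]
 [533.87668066 -30.07080276]]
top deck corners L-front,L-back,R-front [[ 474.9905197   206.77194136]
 [ 664.91818084  204.53480862]
 [ 471.07602232 -129.57006366]]
top plate FL,BL,FR,BR [[491.08327499  54.25970727]
 [630.26265388  49.43591771]
 [485.95380384 -74.8847437 ]
 [616.9017716  -79.98764931]]
pin b [[598.8291073  91.3380093  21.5      ]]
standoff top, fence end top [[534.69474666 174.48523664  58.        ]] [[656.56748104 140.69452502  34.        ]]
```

The brass pin puts the jig's origin near world (572, 8), yaw about -0.015. So the plate is about 13 mm short of the fence and 79 mm short of the seat, which fits the description. Next I descend in front of the plate.

move_arm(moves=[[[20, 10, -30], [0, 0, -0.02], 0.2], [[18, 10, -40], [0, 0, -0.02], 0.2], [[0, 0, -40], [0, 0, 0], 0.2], [[0, 0, -40], [0, 0, 0], 0.2], [[0, 0, -15], [0, 0, 0], 0.2]])

```text
clock: 2.05
ee_pos: [452.8, -4.8, 35.2]
ee_rot: [0.023, 3.138, -0.007]
ft_force: [-0.6, 0.6, 0.1]
width: 0.798
```

move_arm(moves=[[[0, -6, -10], [0, 0, 0], 0.2], [[0, 0, -7], [0, 0, 0], 0.2], [[10, 0, 0], [0, 0, 0], 0.2], [[8, 0, 0], [0, 0, 0], 0.2], [[0, 0, 0], [0, 0, 0], 0.2]])

```text
clock: 2.55
ee_pos: [470.1, -5.8, 16.7]
ee_rot: [-0.017, -3.141, 0.004]
ft_force: [-0.6, -0.5, 0.7]
width: 0.803
```

move_arm(moves=[[[4, 0, 0], [0, 0, 0], 0.2], [[4, 0, 0], [0, 0, 0], 0.2], [[4, 0, 0], [0, 0, 0], 0.2], [[4, 0, 0], [0, 0, 0], 0.2], [[0, 0, 0], [0, 0, 0], 0.2]])

```text
clock: 3.05
ee_pos: [488.6, -5.7, 18.2]
ee_rot: [0.016, 3.139, -0.005]
ft_force: [0.1, -0.4, 0.2]
width: 0.799
```

move_arm(moves=[[[3, 0, 0], [0, 0, 0], 0.2], [[2, 0, 0], [0, 0, 0], 0.2], [[0, 0, 0], [0, 0, 0], 0.2]])

```text
clock: 3.35
ee_pos: [493.8, -5.7, 18.1]
ee_rot: [0.017, 3.14, -0.005]
ft_force: [0.3, 0.8, -0.9]
width: 0.799
```

move_arm(moves=[[[2, 0, 0], [0, 0, 0], 0.2], [[2, 0, 0], [0, 0, 0], 0.2]])

```text
clock: 3.55
ee_pos: [497.7, -5.7, 18.1]
ee_rot: [0.017, 3.14, -0.005]
ft_force: [0.3, -0.1, 0.3]
width: 0.798
```

```bash
python3 - <<'E'
from h import *
f=env.grab_frame("top");o=env.get_obs()
print(o["ee_pos"],o["ft_force"])
cv2.imwrite("pics/t1.png",cv2.resize(f["image"][155:260,215:390],None,fx=4.5,fy=4.5,interpolation=cv2.INTER_CUBIC))
import m;m.measure(f,"t1")
E
```

```text
[498.02835266  -5.73066203  18.09299431] [ 0.90266671 -0.51583856 -0.43526659]
t1 jig rect ((567.8633422851562, 39.11138916015625), (336.8487243652344, 188.22622680664062), 88.99249267578125)
```

View pics/t1.png

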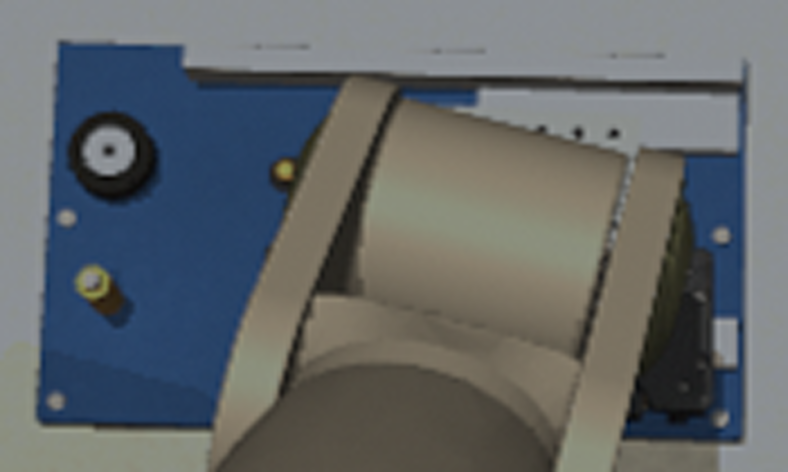

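The plate's dots have not moved (still at crop row 132), though the fingers should be in contact by now. I check the side and wrist views.

```bash
python3 - <<'E'
from h import *
s=env.grab_frame("side");w=env.grab_frame("wrist")
a=cv2.resize(s["image"][180:310,270:420],(460,400),interpolation=cv2.INTER_CUBIC)
b=cv2.resize(w["image"],(533//1,400))[:, :]
cv2.imwrite("pics/sw1.png",np.hstack([a,cv2.resize(w["image"],(340,400)) if 0 else b[:, 100:440]]))
print(proj(s,[[498,-5.7,18]]),proj(w,[[498,-5.7,18],[489,-70,28],[489,50,28]]))
E
```

```text
[[315.35057835 256.86991533]] [[324.06222671 279.19216242]
 [177.30391457 269.01154467]
 [451.6068513  266.49745673]]
```

View pics/sw1.png

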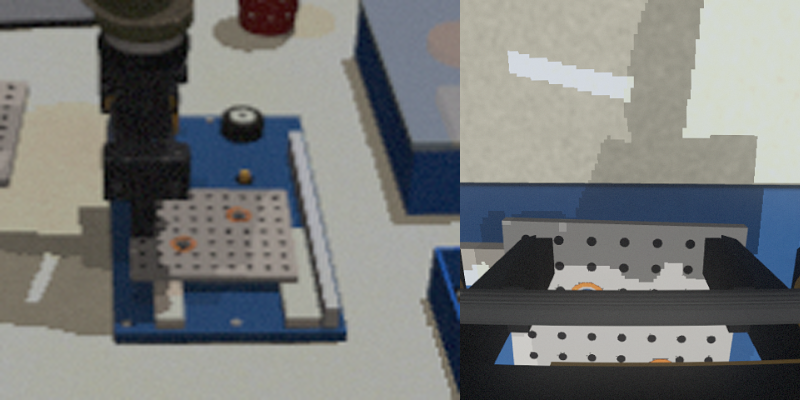

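```bash
python3 - <<'E'
from h import *
s=env.grab_frame("side");w=env.grab_frame("wrist")
def mark(im,p,c):
    for q in p: cv2.circle(im,(int(q[0]),int(q[1])),3,c,1)
cam=np.array(w["origin"]);print(cam)
S=8
a=cv2.resize(s["image"][215:290,295:345],None,fx=S,fy=S,interpolation=cv2.INTER_CUBIC)
pts=[[x,y,z] for x in(489,507) for y in(-58,-41) for z in (18,)]
pts+=[[489,-58,z] for z in(28,38)]
mark(a,(proj(s,pts)-[295,215])*S,(0,255,0))
b=cv2.resize(w["image"][230:380,160:290],None,fx=3,fy=4,interpolation=cv2.INTER_CUBIC)
mark(b,(proj(w,pts)-[160,230])*[3,4],(0,255,0))
cv2.imwrite("pics/sw2.png",np.hstack([a,b]))
E
```

```text
[430.73148565  -5.25612546 195.05008865]
```

View pics/sw2.png

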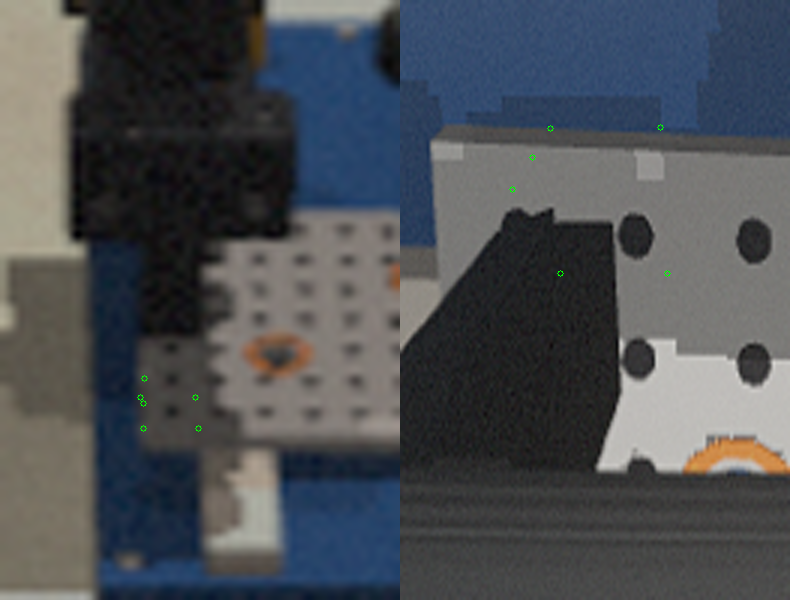

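The picture shows the fingertip above the plate: its end is at crop (560,215) in the wrist view, well over the plate's top. So the real fingertips sit about 30 mm higher than the reported TCP. I back off over bare table with the fingers at the opening I will use, then touch down gently to find the offset.

move_arm(moves=[[[-25, 0, 0], [0, 0, 0], 0.6], [[-27, 0, 0], [0, 0, 0], 0.6], [[0, 0, 0], [0, 0, 0], 0.6], [[0, 0, 0], [0, 0, 0], 0.6], [[0, 0, 0], [0, 0, 0], 0.6]])

```text
clock: 4.3
ee_pos: [445.3, -5.9, 18.3]
ee_rot: [0.017, 3.138, -0.005]
ft_force: [0.2, -0.2, 0.2]
width: 0.4
```

```bash
python3 - <<'E'
from h import *
s=env.grab_frame("side");w=env.grab_frame("wrist");o=env.get_obs();print(o["ee_pos"],o["ft_force"],o["width"])
S=6
x0,y0=270,180
a=cv2.resize(s["image"][y0:y0+100,x0:x0+65],None,fx=S,fy=S,interpolation=cv2.INTER_CUBIC)
p=o["ee_pos"]
pts=[p,p+[0,0,20],p+[0,0,40],p+[0,0,60]]
for q in (proj(s,pts)-[x0,y0])*S: cv2.circle(a,tuple(int(v) for v in q),3,(0,255,0),1)
b=cv2.resize(w["image"][230:430,150:490],(400,600))
for q in (proj(w,pts)-[150,230])*[400/340,3]: cv2.circle(b,tuple(int(v) for v in q),3,(0,255,0),1)
cv2.imwrite("pics/sw3.png",np.hstack([a,b]))
E
```

```text
[445.43016861  -5.87636513  18.22507178] [ 0.3557406  -0.60013494  0.31786742] 0.4033403700418524
```

View pics/sw3.png

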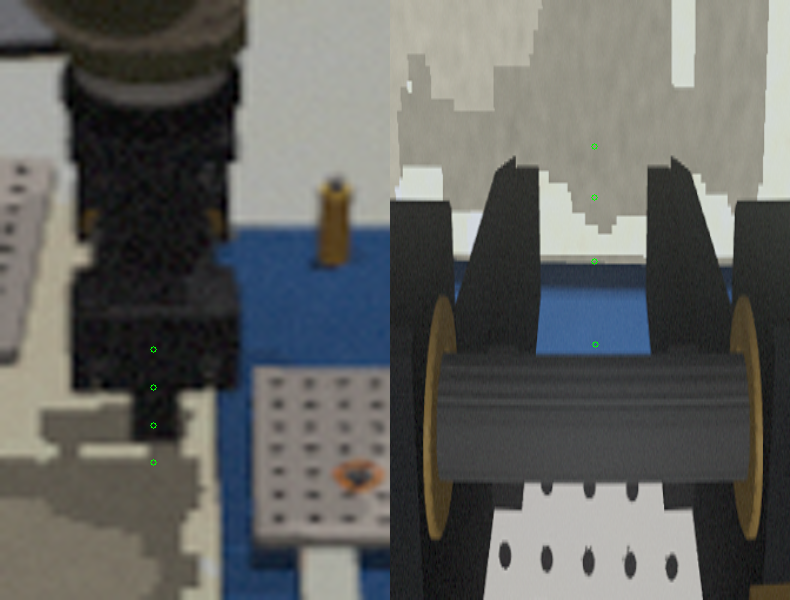

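Both views put the visible fingertips about 28 mm above the reported TCP (finger bottom at crop row 440 against a TCP mark at 462, allowing for the near finger). I probe the table to check.

move_arm(moves=[[[0, 0, -12], [0, 0, 0], 0.6], [[0, 0, -10], [0, 0, 0], 0.6], [[0, 0, 0], [0, 0, 0], 0.6]])

```text
clock: 4.7
ee_pos: [447.3, -6.1, -4.5]
ee_rot: [0.016, 3.136, -0.006]
ft_force: [0.2, -0.1, 0.3]
width: 0.399
```

move_arm(moves=[[[0, 0, -5], [0, 0, 0], 0.6], [[0, 0, 0], [0, 0, 0], 0.6]])

```text
clock: 4.9
ee_pos: [447.6, -6.2, -9.9]
ee_rot: [0.016, 3.136, -0.006]
ft_force: [0.1, 1.0, 0.7]
width: 0.392
```

move_arm(moves=[[[0, 0, -5], [0, 0, 0], 0.6], [[0, 0, 0], [0, 0, 0], 0.6]])

```text
clock: 5.1
ee_pos: [447.9, -6.2, -15.1]
ee_rot: [0.016, 3.136, -0.007]
ft_force: [0.6, 1.1, 0.1]
width: 0.396
```

move_arm(moves=[[[0, 0, -3], [0, 0, 0], 0.6], [[0, 0, 0], [0, 0, 0], 0.6]])

```text
clock: 5.3
ee_pos: [448.0, -6.2, -18.2]
ee_rot: [0.016, 3.135, -0.007]
ft_force: [0.3, 0.6, 0.0]
width: 0.402
```

move_arm(moves=[[[0, 0, -3], [0, 0, 0], 0.6], [[0, 0, 0], [0, 0, 0], 0.6]])

```text
clock: 5.5
ee_pos: [448.0, -6.3, -21.3]
ee_rot: [0.016, 3.135, -0.007]
ft_force: [0.0, 0.7, 0.4]
width: 0.398
```

move_arm(moves=[[[0, 0, -3], [0, 0, 0], 0.6], [[0, 0, 0], [0, 0, 0], 0.6]])

```text
clock: 5.7
ee_pos: [448.1, -6.3, -24.5]
ee_rot: [0.016, 3.135, -0.007]
ft_force: [-0.2, -0.3, 0.4]
width: 0.396
```

move_arm(moves=[[[0, 0, -2], [0, 0, 0], 0.6], [[0, 0, 0], [0, 0, 0], 0.6]])

```text
clock: 5.9
ee_pos: [448.1, -6.3, -26.7]
ee_rot: [0.016, 3.135, -0.007]
ft_force: [0.4, 0.7, -0.2]
width: 0.401
```

move_arm(moves=[[[0, 0, -2], [0, 0, 0], 0.6], [[0, 0, 0], [0, 0, 0], 0.6]])

```text
clock: 6.1
ee_pos: [448.1, -6.3, -28.9]
ee_rot: [0.016, 3.135, -0.007]
ft_force: [-0.5, -0.5, 0.1]
width: 0.401
```

move_arm(moves=[[[0, 0, -2], [0, 0, 0], 0.6], [[0, 0, 0], [0, 0, 0], 0.6]])

```text
clock: 6.3
ee_pos: [448.2, -6.3, -31.0]
ee_rot: [0.016, 3.135, -0.007]
ft_force: [0.2, -0.0, 0.2]
width: 0.406
```

move_arm(moves=[[[0, 0, -2], [0, 0, 0], 0.6], [[0, 0, 0], [0, 0, 0], 0.6]])

```text
clock: 6.5
ee_pos: [448.5, -6.4, -30.7]
ee_rot: [0.016, 3.133, -0.008]
ft_force: [0.4, 0.1, -0.2]
width: 0.399
```

```bash
python3 - <<'E'
from h import *
o=env.get_obs()
for k in("ee_pos","ft_force","joint_torque","qpos"):print(k,np.round(o[k],2))
E
```

```text
ee_pos [448.52  -6.35 -30.74]
ft_force [ 0.38  0.08 -0.19]
joint_torque [ 3.000e-02 -4.064e+01 -9.800e+00 -3.000e-02  1.800e-01 -0.000e+00]
qpos [-0.28  0.56  1.89 -0.    0.69 -1.84]
```

The arm stops following at a TCP z of about -31 while the force reading stays near zero. So the tips are about 31 mm above the reported TCP, which matches the pictures, and I won't trust the force sensor; I'll judge contact by position lag and images. Next I raise to tip z of about 18 and push +x.

move_arm(moves=[[[0, 0, 10], [0, 0, 0], 0.6], [[0, 0, 8], [0, 0, 0], 0.6], [[10, -4, 0], [0, 0, 0], 0.6], [[14, 0, 0], [0, 0, 0], 0.6], [[0, 0, 0], [0, 0, 0], 0.6]])

```text
clock: 7.0
ee_pos: [474.9, -11.2, -10.4]
ee_rot: [0.016, 3.131, -0.009]
ft_force: [-0.1, 0.5, 0.8]
width: 0.402
```

```bash
python3 - <<'E'
from h import *
o=env.get_obs()
for k in("ee_pos","ft_force","joint_torque","ee_rot"):print(k,np.round(o[k],3))
E
```

```text
ee_pos [474.854 -11.155 -10.355]
ft_force [-0.099  0.489  0.8  ]
joint_torque [ 1.3600e-01 -4.1465e+01 -1.2453e+01 -1.0000e-02  2.0000e-01  7.9000e-02]
ee_rot [ 0.016  3.131 -0.009]
```

move_arm(moves=[[[2, 0, -3], [0, 0, 0], 0.6], [[4, 0, 0], [0, 0, 0], 0.6], [[4, 0, 0], [0, 0, 0], 0.6], [[3, 0, 0], [0, 0, 0], 0.6], [[0, 0, 0], [0, 0, 0], 0.6]])

```text
clock: 7.5
ee_pos: [487.0, -11.1, -14.5]
ee_rot: [0.016, 3.135, -0.008]
ft_force: [0.6, -0.8, 0.1]
width: 0.395
```

move_arm(moves=[[[2, 0, 0], [0, 0, 0], 0.6], [[2, 0, 0], [0, 0, 0], 0.6], [[0, 0, 0], [0, 0, 0], 0.6]])

```text
clock: 7.8
ee_pos: [491.0, -11.0, -14.5]
ee_rot: [0.016, 3.135, -0.007]
ft_force: [1.1, -0.3, -0.6]
width: 0.397
```

move_arm(moves=[[[1.5, 0, 0], [0, 0, 0], 0.6], [[1.5, 0, 0], [0, 0, 0], 0.6], [[0, 0, 0], [0, 0, 0], 0.6]])

```text
clock: 8.1
ee_pos: [493.0, -10.9, -14.6]
ee_rot: [0.016, 3.138, -0.007]
ft_force: [-0.9, 0.0, 1.2]
width: 0.396
```

```bash
python3 - <<'E'
from h import *
o=env.get_obs()
for k in("ee_pos","ft_force","joint_torque","ee_rot"):print(k,np.round(o[k],3))
f=env.grab_frame("top");w=env.grab_frame("wrist")
a=cv2.resize(f["image"][155:260,215:390],None,fx=2.2,fy=2.2,interpolation=cv2.INTER_CUBIC)
b=cv2.resize(w["image"],(400,300))
a=cv2.copyMakeBorder(a,0,300-a.shape[0],0,0,cv2.BORDER_CONSTANT)
cv2.imwrite("pics/t2.png",np.hstack([a,b]))
E
```

```text
ee_pos [492.976 -10.857 -14.555]
ft_force [-0.939  0.006  1.188]
joint_torque [  0.288 -42.913 -12.921   0.081  -0.196  -0.047]
ee_rot [ 0.016  3.138 -0.007]
```

View pics/t2.png

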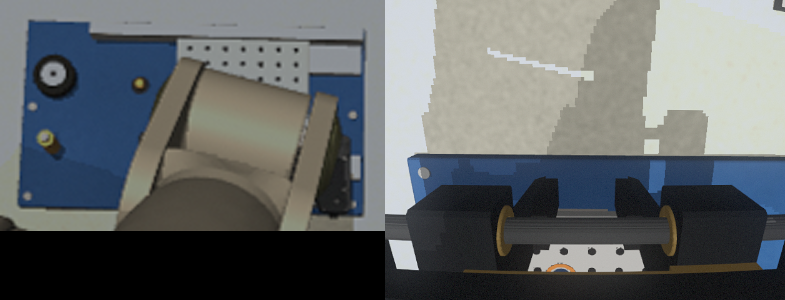

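The plate moved up against the fence (dots now reach the fence's foot in the top view), and the last push lagged 1 mm, which means fence contact. Next I back off, lift, and go behind the plate with the jaws turned along jig x.

move_arm(moves=[[[-20, 0, 0], [0, 0, 0], 0.6], [[-5, 0, 35], [0, 0, 0], 0.6], [[0, -10, 40], [0, 0, -0.14], 0.6], [[5, -10, 10], [0, 0, -0.14], 0.6], [[10, -10, 0], [0, 0, -0.14], 0.6]])

```text
clock: 8.7
ee_pos: [483.5, -40.9, 73.7]
ee_rot: [0.687, 3.058, -0.005]
ft_force: [-0.6, 0.4, 0.4]
width: 0.399
```

move_arm(moves=[[[15, -10, 0], [0, 0, -0.14], 0.6], [[15, -10, 0], [0, 0, -0.14], 0.6], [[15, -10, 0], [0, 0, -0.14], 0.6], [[15, -10, 0], [0, 0, -0.14], 0.6], [[15, -10, 0], [0, 0, -0.14], 0.6]])

```text
clock: 9.2
ee_pos: [563.6, -93.5, 75.7]
ee_rot: [1.729, 2.606, -0.008]
ft_force: [0.4, 0.4, 0.3]
width: 0.398
```

move_arm(moves=[[[5, -5, 0], [0, 0, -0.14], 0.6], [[0, 0, 0], [0, 0, -0.14], 0.6], [[0, 0, 0], [0, 0, -0.14], 0.6], [[0, 0, 0], [0, 0, 0], 0.6]])

```text
clock: 9.6
ee_pos: [572.6, -100.7, 75.3]
ee_rot: [2.254, 2.162, -0.009]
ft_force: [-0.5, 0.2, -0.0]
width: 0.401
```

```bash
python3 - <<'E'
from h import *
import m
f=env.grab_frame("top");m.measure(f,"t3");w=env.grab_frame("wrist")
o=env.get_obs();print(o["ee_pos"],o["ee_rot"])
a=cv2.resize(f["image"][155:260,215:390],None,fx=3,fy=3,interpolation=cv2.INTER_CUBIC)
b=cv2.resize(w["image"],(420,315))
cv2.imwrite("pics/t3.png",np.hstack([a[:,:380],b]) if a.shape[0]==315 else a)
E
```

```text
t3 jig rect ((568.9789428710938, 110.0015640258789), (195.2493438720703, 188.1907958984375), 88.77631378173828)
orange [313.5 192.2] [309 188  10  10  40] [598.5044713  14.6594678  28.       ] [600.29333079  14.79138319  21.5       ]
[ 572.33273524 -100.5576551    75.3664405 ] [ 2.24899589  2.16854477 -0.00915561]
```

View pics/t3.png

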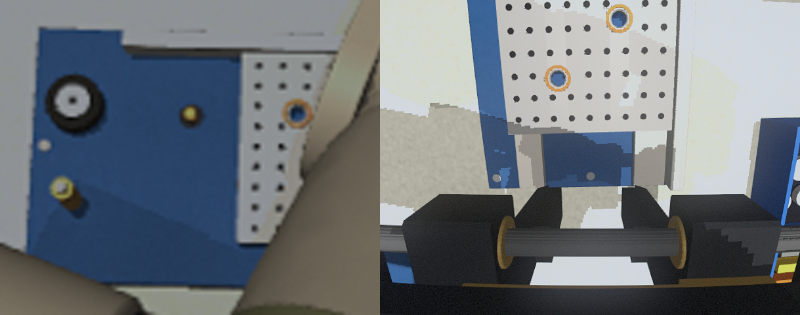

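The wrist view now looks along +y and shows both holes, at (619,18) and (557,78), with the plate's right side along the fence. In the top view hole b is 76.6 mm short of pin b in y and within 1 mm in x. I square the jaws and descend into the channel.

move_arm(moves=[[[-3, 0, 0], [0, 0, 0.026], 0.6], [[0, 0, -30], [0, 0, 0], 0.6], [[0, 0, -30], [0, 0, 0], 0.6], [[0, 0, -20], [0, 0, 0], 0.6], [[0, 0, 0], [0, 0, 0], 0.6]])

```text
clock: 10.2
ee_pos: [570.3, -100.6, -5.6]
ee_rot: [2.196, 2.216, -0.005]
ft_force: [0.2, -0.6, 0.2]
width: 0.397
```

```bash
cat > wm.py <<'E'
from h import *
w=env.grab_frame("wrist");o=env.get_obs();print(round(o["clock"],2),o["ee_pos"].round(1),o["ee_rot"].round(4),o["ft_force"].round(1))
def holes(f,z,roi=None):
    hsv=cv2.cvtColor(f["image"],cv2.COLOR_BGR2HSV)
    m=cv2.inRange(hsv,(5,70,60),(22,255,255))
    cs,_=cv2.findContours(m,cv2.RETR_EXTERNAL,cv2.CHAIN_APPROX_NONE)
    for c in cs:
        if cv2.contourArea(c)>20:
            (x,y),(a,b),_=cv2.fitEllipse(c) if len(c)>5 else cv2.minAreaRect(c)
            if max(a,b)<1.6*min(a,b): print((round(x,1),round(y,1)),(round(a),round(b)),toz(f,[[x,y]],z)[0].round(1))
if __name__=="__main__":
    holes(w,28); t=env.grab_frame("top"); print("top"); holes(t,28)
E
python3 wm.py
```

```text
10.25 [ 571.1 -100.8   -4.2] [ 2.1945  2.2139 -0.0035] [0.1 0.6 0.5]
(259.6, 113.2) (61, 64) [548.2 -28.6  28. ]
top
(313.6, 192.3) (9, 9) [598.3  14.5  28. ]
```

move_arm(moves=[[[-1.5, 0, -5], [0, 0, -0.02], 0.6], [[0, 0, -5], [0, 0, 0], 0.6], [[0, 0, 0], [0, 0, 0], 0.6]])

```text
clock: 10.6
ee_pos: [571.8, -101.6, -10.8]
ee_rot: [2.212, 2.186, 0.001]
ft_force: [-0.9, 0.5, -0.8]
width: 0.405
```

```bash
python3 - <<'E'
from h import *
w=env.grab_frame("wrist");o=env.get_obs();p=o["ee_pos"];print(p,o["ee_rot"],o["joint_torque"].round(2))
im=w["image"].copy()
O=np.array([572,8,0]);u=np.array([1,-.0145,0]);v=np.array([.0145,1,0])
for x in(-43,40):
    q=proj(w,[O+u*x+v*y+[0,0,22] for y in(-135,-85)]);cv2.line(im,tuple(q[0].astype(int).tolist()),tuple(q[1].astype(int).tolist()),(0,0,255),1)
cv2.imwrite("pics/w4.png",im)
E
```

```text
[ 571.93285847 -101.64392305  -10.43264703] [2.21183796e+00 2.18602921e+00 1.29838023e-03] [-5.000e-02 -4.998e+01 -1.519e+01  3.000e-02 -7.000e-02  0.000e+00]
```

View pics/w4.png

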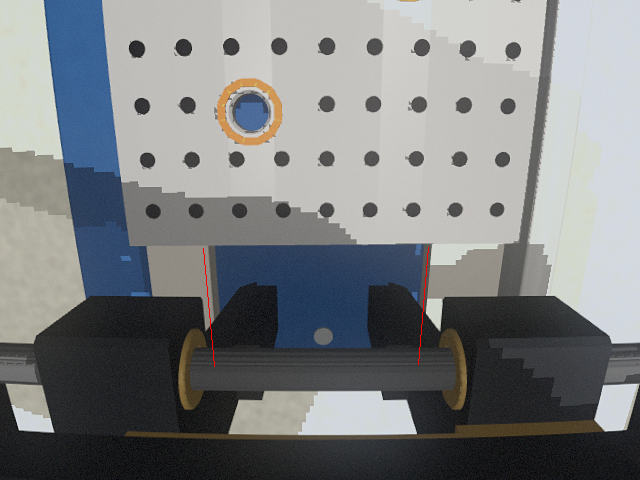

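move_arm(moves=[[[-2, 0, 4], [0, 0, 0], 0.6], [[-2, 0, 0], [0, 0, 0], 0.6], [[0, 0, 0], [0, 0, 0], 0.6]])

```text
clock: 10.95
ee_pos: [567.9, -101.8, -5.3]
ee_rot: [2.211, 2.186, 0.002]
ft_force: [-0.2, -0.8, -0.4]
width: 0.401
```

```bash
python3 - <<'E'
from h import *
o=env.get_obs()
for k in("ee_pos","ee_rot","qpos","qd","joint_torque"):print(k,np.round(o[k],3))
E
```

```text
ee_pos [ 567.943 -101.791   -5.264]
ee_rot [2.211e+00 2.186e+00 2.000e-03]
qpos [-0.376  0.648  1.518 -0.015  0.945 -0.357]
qd [ 0.    -0.008 -0.009  0.     0.003 -0.   ]
joint_torque [-1.8000e-02 -5.0301e+01 -1.5560e+01  2.5000e-02 -6.2000e-02 -1.0000e-02]
```

move_arm(moves=[[[1.5, 0, -5], [0, 0, 0], 0.6], [[0, 0, -3], [0, 0, 0], 0.6], [[0, 0, 0], [0, 0, 0], 0.6]])

```text
clock: 11.25
ee_pos: [569.6, -101.8, -13.8]
ee_rot: [2.21, 2.185, 0.002]
ft_force: [1.4, -0.3, -0.2]
width: 0.399
```

Free now. I narrow the jaws slightly for margin, go to tip z of about 15, and start pushing along jig y.

move_arm(moves=[[[0, 0, -2], [0, 0, 0], 0.65], [[0, 4, 0], [0, 0, 0], 0.65], [[0.1, 5, 0], [0, 0, 0], 0.65], [[0.1, 5, 0], [0, 0, 0], 0.65], [[0, 0, 0], [0, 0, 0], 0.65]])

```text
clock: 11.75
ee_pos: [569.7, -86.4, -16.3]
ee_rot: [2.211, 2.186, 0.002]
ft_force: [1.0, 1.3, -0.2]
width: 0.355
```

move_arm(moves=[[[0.1, 5, 0], [0, 0, 0], 0.65], [[0.1, 5, 0], [0, 0, 0], 0.65], [[0.1, 5, 0], [0, 0, 0], 0.65], [[0.1, 5, 0], [0, 0, 0], 0.65], [[0.1, 5, 0], [0, 0, 0], 0.65]])

```text
clock: 12.25
ee_pos: [570.4, -60.2, -16.0]
ee_rot: [2.21, 2.185, 0.001]
ft_force: [-0.5, -2.4, 0.5]
width: 0.352
```

```bash
python3 wm.py
```

```text
12.3 [570.3 -59.5 -15.9] [2.2096e+00 2.1855e+00 1.4000e-03] [-0.4  0.2  1. ]
(255.8, 165.7) (64, 67) [548.7  -4.   28. ]
(417.9, 21.3) (64, 66) [599.   38.5  28. ]
top
```

move_arm(moves=[[[0.1, 5, 0], [0, 0, 0], 0.65], [[0.1, 5, 0], [0, 0, 0], 0.65], [[0.1, 5, 0], [0, 0, 0], 0.65], [[0.1, 5, 0], [0, 0, 0], 0.65], [[0.1, 5, 0], [0, 0, 0], 0.65]])

```text
clock: 12.85
ee_pos: [570.8, -33.1, -16.2]
ee_rot: [2.21, 2.185, 0.002]
ft_force: [-0.9, -1.6, -0.5]
width: 0.35
```

move_arm(moves=[[[0.1, 5, 0], [0, 0, 0], 0.65], [[0.1, 5, 0], [0, 0, 0], 0.65], [[0, 0, 0], [0, 0, 0], 0.65]])

```text
clock: 13.15
ee_pos: [571.0, -21.3, -16.2]
ee_rot: [2.21, 2.186, 0.002]
ft_force: [0.4, 0.4, -0.5]
width: 0.354
```

```bash
python3 wm.py
```

```text
13.2 [571.1 -21.5 -16.2] [2.2097e+00 2.1862e+00 1.9000e-03] [0.6 0.2 0.3]
(255.5, 165.4) (64, 67) [549.2  35.   28. ]
(417.5, 20.8) (64, 65) [599.5  77.6  28. ]
top
```

move_arm(moves=[[[0.1, 4, 0], [0, 0, 0], 0.65], [[0.1, 4, 0], [0, 0, 0], 0.65], [[0, 1, 0], [0, 0, 0], 0.65], [[0, 0, 0], [0, 0, 0], 0.65]])

```text
clock: 13.65
ee_pos: [571.4, -12.6, -16.2]
ee_rot: [2.21, 2.185, 0.002]
ft_force: [-0.3, -0.9, 0.4]
width: 0.351
```

```bash
python3 wm.py
```

```text
13.7 [571.3 -12.7 -16.2] [2.2105e+00 2.1848e+00 1.6000e-03] [-0.6  0.8 -0.6]
(255.1, 165.7) (64, 66) [549.5  43.6  28. ]
(409.7, 15.2) (18, 27) [597.5  87.7  28. ]
(416.7, 21.1) (63, 65) [599.7  86.1  28. ]
top
```

move_arm(moves=[[[0, 1, 0], [0, 0, 0], 0.65], [[0, 1, 0], [0, 0, 0], 0.65], [[0, 0, 0], [0, 0, 0], 0.65]])

```text
clock: 14.05
ee_pos: [571.4, -10.8, -16.2]
ee_rot: [2.211, 2.184, 0.002]
ft_force: [0.2, -1.2, -0.1]
width: 0.35
```

```bash
python3 wm.py
```

```text
14.1 [571.4 -10.8 -16.1] [2.2110e+00 2.1843e+00 1.7000e-03] [ 0.9 -1.   0.2]
(255.2, 165.6) (64, 66) [549.6  45.4  28. ]
(410.2, 17.5) (22, 30) [597.7  88.9  28. ]
(416.7, 21.2) (64, 65) [599.8  87.9  28. ]
top
```

move_arm(moves=[[[0, 1, 0], [0, 0, 0], 0.65], [[0, 1, 0], [0, 0, 0], 0.65], [[0, 0, 0], [0, 0, 0], 0.65]])

```text
clock: 14.45
ee_pos: [571.4, -8.6, -16.2]
ee_rot: [2.211, 2.184, 0.002]
ft_force: [0.6, -0.2, 0.1]
width: 0.349
```

```bash
python3 wm.py
```

```text
14.5 [571.4  -8.6 -16.2] [2.2112e+00 2.1844e+00 1.8000e-03] [-0.4  0.2  0.3]
(257.7, 156.7) (60, 62) [550.5  50.5  28. ]
(409.4, 21.3) (28, 35) [597.5  90.1  28. ]
(409.5, 21.9) (60, 61) [597.5  89.9  28. ]
top
```

move_arm(moves=[[[0, 1, 0], [0, 0, 0], 0.65], [[0, 0, 0], [0, 0, 0], 0.65]])

```text
clock: 14.75
ee_pos: [571.3, -7.5, -16.2]
ee_rot: [2.211, 2.184, 0.002]
ft_force: [-0.3, 0.2, 1.2]
width: 0.35
```

```bash
python3 wm.py
```

```text
14.8 [571.3  -7.6 -16.2] [2.2114e+00 2.1843e+00 1.8000e-03] [-0.2  0.4  0.2]
(257.8, 159.7) (60, 62) [550.5  50.5  28. ]
(409.2, 24.7) (28, 35) [597.5  90.1  28. ]
(409.4, 25.1) (60, 61) [597.6  90.   28. ]
top
```

Both rings shrank from 64 to 60 px and hole b became concentric with its pin: the plate dropped about 10 mm and no longer follows the fingers. I back off and lift clear, then check.

move_arm(moves=[[[0, -8, 0], [0, 0, 0], 0.65], [[0, -8, 0], [0, 0, 0], 0.65], [[0, 0, 30], [0, 0, 0], 0.65], [[0, 0, 40], [0, 0, 0], 0.65], [[0, -40, 40], [0, 0, 0], 0.65]])

```text
clock: 15.35
ee_pos: [568.2, -59.3, 87.5]
ee_rot: [2.215, 2.194, -0.007]
ft_force: [1.4, -0.5, -0.6]
width: 0.351
```

move_arm(moves=[[[0, -40, 20], [0, 0, 0], 0.65], [[0, -40, 0], [0, 0, 0], 0.65], [[0, -40, 0], [0, 0, 0], 0.65], [[0, 0, 0], [0, 0, 0], 0.65]])

```text
clock: 15.75
ee_pos: [569.3, -190.2, 114.9]
ee_rot: [2.21, 2.183, -0.001]
ft_force: [0.5, 0.0, 0.4]
width: 0.355
```

```bash
python3 - <<'E'
from h import *
import wm
t=env.grab_frame("top");w=env.grab_frame("wrist");s=env.grab_frame("side")
for n,f in(("top",t),("wrist",w),("side",s)): print(n);wm.holes(f,18)
a=cv2.resize(t["image"][155:260,215:390],(500,300),interpolation=cv2.INTER_CUBIC)
b=cv2.resize(s["image"][180:310,270:420],(300,300),interpolation=cv2.INTER_CUBIC)
c=cv2.resize(w["image"],(400,300)); d=cv2.resize(w["image"][0:160,120:400],(400,300),interpolation=cv2.INTER_CUBIC)
cv2.imwrite("pics/end.png",np.vstack([np.hstack([a,b]),np.hstack([c,d])]))
E
```

```text
15.8 [ 569.1 -188.   114.7] [ 2.2094e+00  2.1850e+00 -8.0000e-04] [ 0.3  0.2 -0.2]
top
(297.4, 215.6) (9, 9) [548.7  49.2  18. ]
(278.0, 192.9) (8, 9) [599.   92.3  18. ]
wrist
(598.5, 271.5) (20, 30) [ 779.6 -224.8   18. ]
side
(349.1, 235.9) (4, 7) [598.8  94.3  18. ]
```

View pics/end.png

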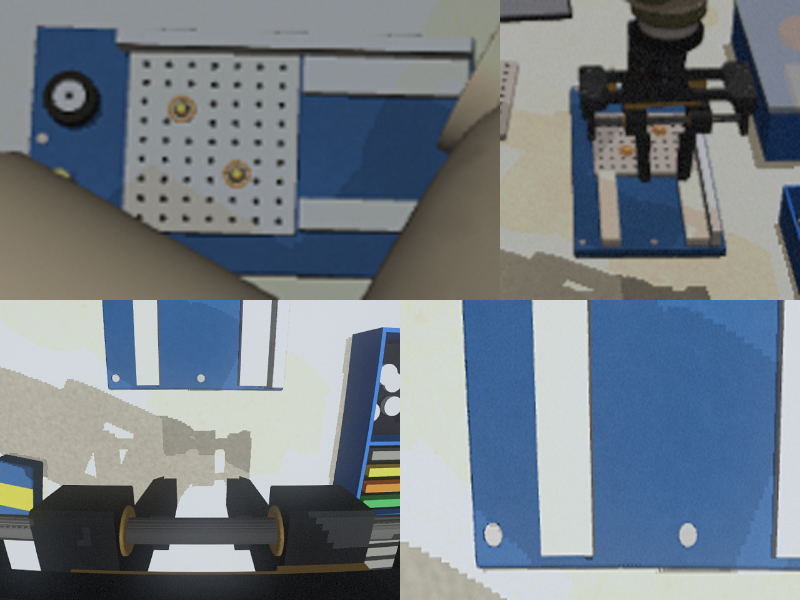

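The top view shows brass pins centred in both rings, at (297,216) and (278,193). The plate is square to the fence and clear of the rails, and the arm touches nothing. Handing in.

```bash
python3 -c "
from plant import env
print(env.close_job())"
```

```text
the job is handed in; nothing more can be done
None
```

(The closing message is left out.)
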